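Square the tube reader to the loading rail

ROBOT

A 7-joint arm with a two-finger parallel gripper is mounted at the origin on the work surface. World frame = base frame: x ahead of the robot, y to its left, z up, the work surface at z = 0. Lengths are in mm, angles in rad, forces in N, time in s.
With the tool pointing down it reaches from about 400 to 875 mm from the base axis. Payload 4.4 kg.
Tool frame: the origin (TCP) lies midway between the tips of the shut fingers; the grasp point (between the pads) lies ctrl.grip_depth behind it (ctrl.grip_depth is the distance from the TCP to the grasp point, in mm); z points along the fingers, y is the line along which they close (so a half turn about z gives the same grasp; the last joint's range is limited). The gripper opens to 85 mm and grips with 20 to 120 N. Pads are 22 mm wide; open, the fingers measure 114 mm over their backs; the gripper's body (76 mm by 85 mm) begins 54 mm behind the grasp point. The pads swing forward as they close: fully open they stand 13 mm farther back than shut.
Start: joints at [1.132, 0.628, 0.038, 1.517, -0.027, 0.996, -0.02], TCP at [236.774, -605.356, 231.313] pointing down, gripper open.
Joint ranges: [-3.06, 3.06], [-0.37, 2.12], [-1.25, 1.32], [0.18, 2.47], [-1.1, 4.24], [0.23, 1.98], [-2.94, 2.94]. Speed limits (rad/s): [2.57, 2.57, 3.14, 3.14, 3.14, 3.14, 3.14].

INTERFACE

Orientations are given as [roll, pitch, yaw] about the fixed x, y, z axes, in that order (R = Rz(yaw) Ry(pitch) Rx(roll)).
In Python, from cell import ctrl gives the robot as it stands.
- The arm moves only by the tool carry_out, never from a script. Its argument "deltas" is one flat list of numbers, 7 for each row, row after row: the turn, a rotation vector about the tool's x, y, z in degrees, then the shift along the tool's x, y, z in m, then the closure, from -1 (fully open) to 1 (shut). In form: [wx, wy, wz, dx, dy, dz, claw, wx, wy, wz, dx, dy, dz, claw, ...]. A call has 1 to 12 rows; each row shifts and turns the commanded pose from where the row before left it, along the tool's axes as they then stand; what a row does not reach is not made up. A row lasts 1/8 s, in which the tool goes at most 62.5 mm and 10.7 degrees, less where a joint would pass 70% of its speed; a pose out of reach is approached as far as the arm can. A call with a gripper value outside its range is refused whole. The fingers move at their own pace and stop on an object; the grip force is fixed at half the most. Time passes only in rows, so rows that do not move let the fingers close. It gives the time, the measured TCP pose, the force, the opening and the grip force at its end, in the units of the state.
- ctrl.read_state(): the state, without advancing time (a new reading comes with each control period).
- ctrl.get_image(name): name is "scene" or "side" or "wrist"; returns the picture (384x512x3 uint8, red, green, blue); there is no depth.
- ctrl.calibration(name): a dict with "mtx" (3x3 intrinsics, pixels), "R" (3x3) and "t" (3): a world point X has camera coordinates R X + t. Camera axes: x right, y down, z forward; pixel columns grow to the right and rows downward; lengths in mm; the calibration is good to about 2 mm. A picture is of the moment at which its call begins: read the wrist's pose just before it. calibration takes no time and is no camera call; for the wrist camera it gives the pose at the moment of the call.
- ctrl.finish_job(): hands the job in; it is judged then, once.
The state is a dict: "clock": time; "qpos": joint angles; "qd": joint speeds; "tau": joint torques, N m; "eef_pos": TCP position; "tool_rot": TCP orientation; "force": force on the tool from outside, world axes, zero at the start; "torque": the same for the moment, N m; "width": finger opening in mm; "gripper_force": force on a finger pad.
Only numpy, scipy, OpenCV 4.12 (cv2) and the standard library are available. Lean on these libraries where they do the work, as an engineer would, in place of code of your own. Each camera call takes 0.05 s, during which the arm holds its last target. There are 200 camera calls.

TASK

First use the orange fin to swivel the white tube-reader head until its flat face stands at a right angle to the blue loading rail. Then take the engineer's square by its yellow grip, lay it flat on the deck in the corner between rail and head, and press it in until one leg lies flush on the rail and the other flush on the head's face; finish while still gripping it and pressing it firmly against both, so that a colleague can tighten the clamp. Leave the label roll, the carton and the mouse where they are.

Things in the scene. Friction and masses are not known exactly. Their poses are not given: they have to be found in the camera images.
- rail: Fixed blue rail, 20 thick, 200 long, 42 mm tall, on a fixed grey deck 6 mm thick. Origin: the corner point, on the rail's flat face at deck level (6 mm above the bench). The face looks along -x; the rail runs along y from -130 to +70 mm; z up. The deck spans x -140 to +35, y -135 to +70 mm from this origin. Rail, deck and head are placed together, turned up to 0.3 rad.
- corner (a point): The same corner point, same axes as the rail: the heel of the square belongs here, with its axes parallel to these.
- head: White reader head, 104 long (x) x 44 deep (y) x 54 mm tall, amber window in its flat face, on a swivel post. Origin: middle of the face, lower edge, 6 mm above the deck; the face looks along -y. When square its axes are parallel to the rail's and the face lies in the plane y = 0 of the corner, x = -122 to -18 mm from it. On top stands an orange fin over the swivel axis.
- swivel (a joint): Swivel angle of the head, rad, positive anticlockwise from above; 0 = face at a right angle to the rail. Starts between -0.7 and -0.3 (end nearer the robot swung to the robot's left); range +-0.95. Friction 0.15 N m: stays where it is left. The axis is 70 mm before the rail's face, 22 mm behind the head's face.
- fin (a point): Point to grip inside the orange fin, on the swivel axis, 84 mm above the deck; turns with the head, x along the fin. The fin is 50 long (along the head's x), 12 thick, 40 mm tall; its top is 16 mm above this point, the head's top 24 mm below.
- square: Loose engineer's square, about 0.4 kg: two dark steel legs, 120 long, 12 thick, 30 mm tall, flat on the bench. Origin: its heel (outer corner of the L), underside. Legs run along -x and -y; outer faces are its planes x = 0 and y = 0. An 8 mm web joins them and carries the yellow grip. Seated: origin at the corner, axes parallel to the rail's, x = 0 face on the rail, y = 0 face on the head.
- grip (a point): Point inside the square's yellow grip, at the height to grip it: 60 mm above the underside, at x = y = -50 mm from the heel. The grip is an upright plate 50 long (along the bisector, i.e. the square's +x+y direction at 45 degrees), 14 thick, its top 75 mm above the underside.
- label_roll: Bystander: roll of white labels standing on end, 80 mm across, 50 tall. Origin under its centre.
- carton: Bystander: white carton, 36 x 36 x 85 mm. Origin under its centre.
- mouse: Bystander: black computer mouse, 100 x 60 x 26 mm. Origin under its centre.

How it is judged:
By the outcome, as a careful person would: the job done as asked, in the order asked, and still so for the second after the job is handed in, while the arm keeps its last pose, push and grip.
It also fails if it takes over 54 s, if anything falls off the work surface, if the arm or the gripper's body presses on something with over 40 N, if the wrist force passes 120 N, or if a joint passes its speed limit or range.

## Working session

There is one attempt and no reset: what is moved stays moved. The work goes in short steps, Python scripts to look and compute and a tool call to move; the robot and the scene stay as the last step left them, time stands still between calls to the robot, and variables do not carry over. Pictures are saved under pics/ and viewed, at most 10 in all, crops included, and the job is handed in when it is done.

Besides the shell and the picture viewer there is one more tool, called after "Request:" as a command line: name --argument value ..., lists and objects as JSON in quotes. carry_out: Moves the arm, as the interface text tells. Its arguments: {"type":"object","properties":{"deltas":{"type":"array"}},"required":["deltas"]}

```bash
ls; mkdir -p pics; python3 - <<'E'
from cell import ctrl
import cv2,numpy as np
s=ctrl.read_state();print(s, ctrl.grip_depth)
for n in("scene","side"):
    im=ctrl.get_image(n);cv2.imwrite(f"pics/{n}0.png",cv2.resize(im[:,:,::-1],(800,600),interpolation=cv2.INTER_CUBIC))
    c=ctrl.calibration(n);print(n,np.round(-c["R"].T@c["t"]),np.round(c["mtx"],1).tolist(),np.round(c["R"],3).tolist())
E
```

```text
pics
{'clock': 0.0, 'qpos': array([ 1.13218612,  0.62935081,  0.03837809,  1.51836411, -0.02700516,
        0.99628548, -0.01998269]), 'qd': array([-0.00045653, -0.00135812, -0.00042069, -0.0016636 , -0.00130495,
       -0.00019528,  0.00031984]), 'tau': array([ 2.53458929e-04, -5.63398790e+01,  1.22674473e+00, -1.93440789e+01,
        1.09834608e-02,  1.06176300e-02, -8.96501177e-06]), 'eef_pos': array([ 236.58963046, -604.74756509,  230.38612149]), 'tool_rot': array([-3.13970053e+00, -1.67953086e-05,  3.72876442e-01]), 'force': array([-0.64005427,  0.08921243,  0.59175976]), 'torque': array([0.03182709, 0.00796139, 0.01002993]), 'gripper_force': 0.0, 'width': 85.45729928659634} 18.700000000000003
scene [1251.  554.  738.] [[359.6, 0.0, 250.1], [0.0, 359.6, 192.2], [0.0, 0.0, 1.0]] [[-0.611, 0.791, -0.009], [0.488, 0.368, -0.792], [-0.623, -0.488, -0.611]]
side [ 413.  903. 1157.] [[481.2, 0.0, 258.6], [0.0, 481.2, 184.4], [0.0, 0.0, 1.0]] [[-0.985, -0.17, -0.009], [-0.125, 0.755, -0.643], [0.116, -0.633, -0.765]]
```

View pics/scene0.png

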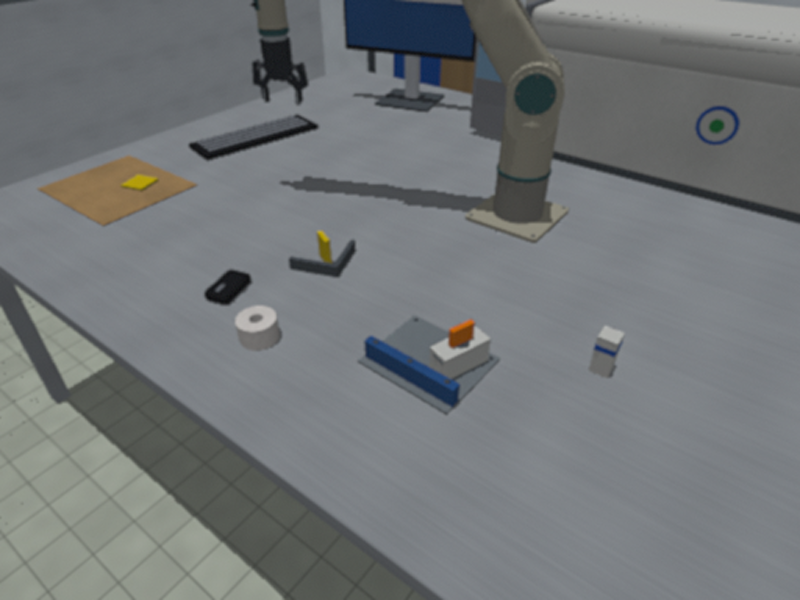

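View pics/side0.png

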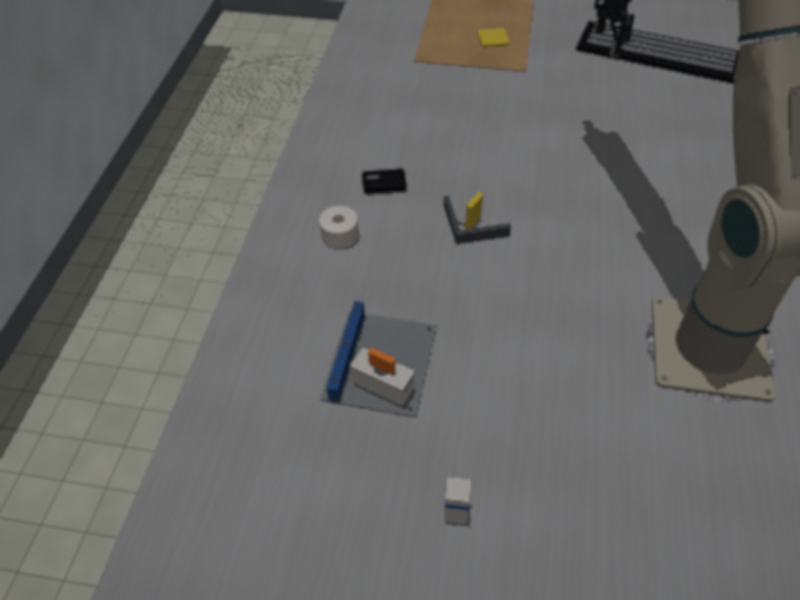

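The scene view shows the square near (330,260), the fin near (461,333) and the rail from (366,345) to (457,397). The side view shows the fin at (382,361), the rail from (360,305) to (335,395), and the square's heel at (458,240) with its grip at (475,210). The roll, mouse and carton are clear of these.

```bash
cat > h.py <<'E'
from cell import ctrl
import cv2,numpy as np
from scipy.spatial.transform import Rotation as Ro
def onplane(c,uv,z):
    d=c["R"].T@np.linalg.inv(c["mtx"])@[uv[0],uv[1],1]; o=-c["R"].T@c["t"]
    return o+d*(z-o[2])/d[2]
def proj(c,X):
    return cv2.projectPoints(np.atleast_2d(X).astype(float),cv2.Rodrigues(c["R"])[0],np.asarray(c["t"],float).reshape(3,1),c["mtx"],None)[0][:,0]
E
python3 - <<'E'
from h import *
np.set_printoptions(suppress=True,precision=3)
k=.64
for n,L in {"side":{"fin":(382,352,106),"railfar":(360,304,48),"railnear":(334,392,48),"heel":(457,239,15),"legx":(510,230,15),"legy":(447,198,15),"grip":(476,203,70),"roll":(339,216,50),"mouse":(384,180,20),"carton":(458,490,85)},
 "scene":{"fin":(461,326,106),"railfar":(368,341,48),"railnear":(457,385,48),"heel":(338,270,15),"legA":(352,242,30),"legB":(291,262,15),"grip":(323,236,70)}}.items():
    c=ctrl.calibration(n)
    for m,(u,v,z) in L.items(): print(n,m,onplane(c,(u*k,v*k),z))
c=ctrl.calibration("wrist");s=ctrl.read_state();T=Ro.from_euler("xyz",s["tool_rot"]).as_matrix()
print("cam in tool",T.T@(-c["R"].T@c["t"]-s["eef_pos"]));print(T.T@c["R"].T,c["mtx"]);print(T)
E
```

```text
side fin [585.702 180.239 106.   ]
side railfar [657.328  38.202  48.   ]
side railnear [661.207 236.79   48.   ]
side heel [ 499.911 -192.217   15.   ]
side legx [ 392.458 -236.531   15.   ]
side legy [ 537.353 -312.781   15.   ]
side grip [ 469.674 -248.918   70.   ]
side roll [ 749.431 -184.871   50.   ]
side mouse [ 684.448 -343.025   20.   ]
side carton [426.938 398.007  85.   ]
scene fin [591.08  190.996 106.   ]
scene railfar [669.657  44.162  48.   ]
scene railnear [664.786 233.827  48.   ]
scene heel [ 496.91  -187.991   15.   ]
scene legA [ 404.695 -224.716   30.   ]
scene legB [ 538.099 -297.046   15.   ]
scene grip [ 472.698 -250.916   70.   ]
cam in tool [  81.893    0.684 -141.298]
[[ 0.002 -0.948 -0.318]
 [ 1.     0.002  0.   ]
 [ 0.    -0.318  0.948]] [[326.544   0.    256.556]
 [  0.    326.544 189.766]
 [  0.      0.      1.   ]]
[[ 0.931  0.364 -0.001]
 [ 0.364 -0.931  0.002]
 [-0.    -0.002 -1.   ]]
```

Request:
carry_out --deltas '[0,0,-10.4,0,0,0,-1,0,0,-10.4,0,0,0,-1,0,0,-10.4,0,0,0,-1,0,0,-10.4,0,0,0,-1,0,0,0,0.053,0.007,-0.009,-1,0,0,0,0.053,0.007,-0.009,-1,0,0,0,0.053,0.007,-0.009,-1,0,0,0,0.053,0.007,-0.009,-1,0,0,0,0.053,0.007,-0.009,-1,0,0,0,0.053,0.007,-0.009,-1,0,0,0,0.053,0.007,-0.009,-1,0,0,0,0.053,0.007,-0.009,-1]'

```text
clock: 1.6
eef_pos: [480.0, -251.7, 303.4]
tool_rot: [-3.141, 0.0, 1.099]
force: [0.5, -1.2, 0.1]
width: 85.2
gripper_force: 0.0
```

```bash
cat >> h.py <<'E'
import pickle
def snap(name,cam="wrist"):
    for _ in range(3): c=ctrl.calibration(cam); im=ctrl.get_image(cam)
    s=ctrl.read_state(); pickle.dump((c,im,s),open(name+".pkl","wb"))
    cv2.imwrite(f"pics/{name}.png",cv2.resize(im[:,:,::-1],(800,600),interpolation=cv2.INTER_CUBIC)); print(s["clock"],s["eef_pos"],s["tool_rot"]); return c,im,s
E
python3 -c "
from h import *
snap('w1')"
```

```text
1.75 [ 481.44664453 -249.67991723  303.63068295] [ 3.14082896e+00 -1.64963913e-03  1.10575484e+00]
```

View pics/w1.png

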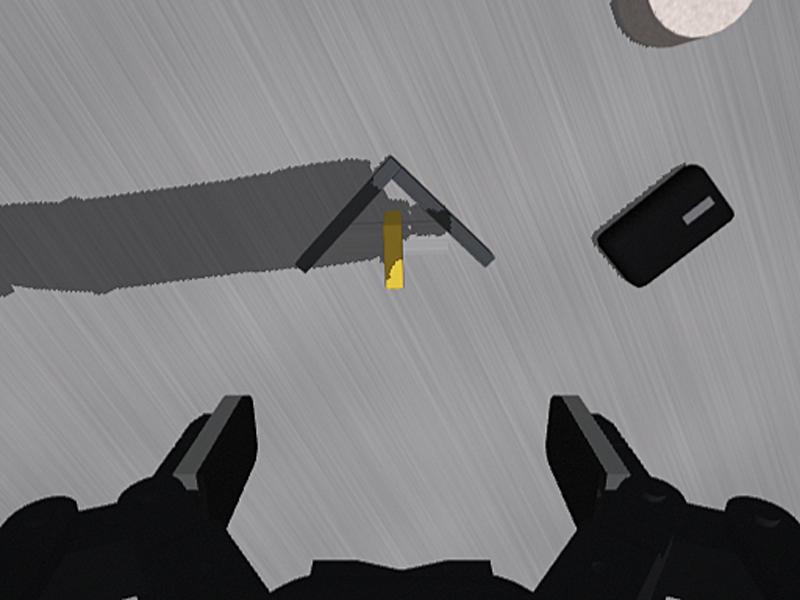

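The wrist view shows the heel at about (391,157), the leg ends at (297,266) and (493,262), and the grip plate running from (393,211) to (395,288). It is clear of the mouse and roll.

```bash
python3 - <<'E'
from h import *
np.set_printoptions(suppress=True,precision=3)
from scipy.optimize import least_squares
c,im,s=pickle.load(open("w1.pkl","rb"))
pts=np.array([[391,157],[296,265],[494,263]])*.64   # heel, legs
P=[onplane(c,p,30) for p in pts];print(np.array(P),np.linalg.norm(P[1]-P[0]),np.linalg.norm(P[2]-P[0]))
M=np.array([[0,0,30],[-120,0,30],[0,-120,30],[-120,-12,30],[-12,-120,30]])
def world(q,M): 
    R=Ro.from_euler("z",q[2]).as_matrix(); return M@R.T+[q[0],q[1],0]
# left leg end = -x ?
f=lambda q:(proj(c,world(q,M[:3]))-pts).ravel()
r=least_squares(f,[498,-190,.35]);print(r.x,r.fun)
q=r.x
g=world(q,np.array([[-50,-50,60]]));print("grip",g)
# overlay
o=cv2.resize(im[:,:,::-1],None,fx=3,fy=3,interpolation=cv2.INTER_CUBIC)
d=np.array([1,1,0])/2**.5;n=np.array([1,-1,0])/2**.5
G=[np.array([-50,-50,75])+a*25*d+b*7*n for a,b in((1,1),(1,-1),(-1,-1),(-1,1))]
for L in (M[:3][[1,0,2]],np.array([[-120,-12,30],[-12,-12,30],[-12,-120,30]]),np.array(G+G[:1])):
    cv2.polylines(o,[np.round(proj(c,world(q,L))*3).astype(int)],False,(0,0,255),1)
cv2.imwrite("pics/o1.png",o[250:650,400:1100])
E
```

```text
[[ 504.17  -190.202   30.   ]
 [ 393.205 -233.192   30.   ]
 [ 543.169 -305.519   30.   ]] 119.00047851597508 121.73346017865519
[ 504.376 -191.774    0.343] [ 0.723  1.107 -1.635 -0.112  0.864 -0.986]
grip [[ 474.09 -255.67   60.  ]]
```

View pics/o1.png

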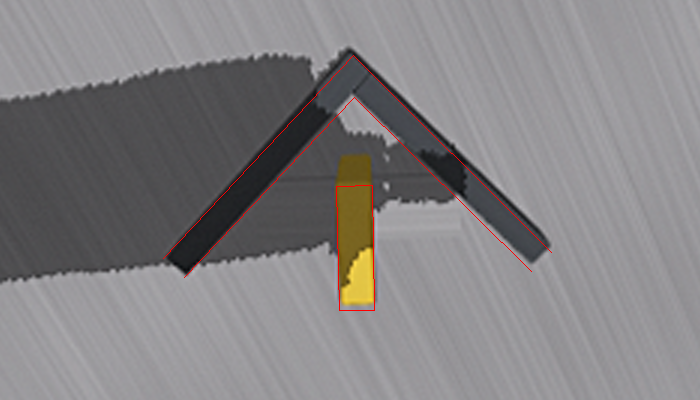

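The model fits to about 2 mm: heel near (505,-190), yaw 0.34. Next I'll look at the head.

Request:
carry_out --deltas '[0,0,-9.8,0,0,0,-1,0,0,-9.8,0,0,0,-1,0,0,-9.8,0,0,0,-1,0,0,-9.8,0,0,0,-1,0,0,-9.8,0,0,0,-1,0,0,-9.8,0,0,0,-1,0,0,-9.8,0,0,0,-1,0,0,-9.8,0,0,0,-1,0,0,-9.8,0,0,0,-1]'

```text
clock: 2.88
eef_pos: [478.1, -254.7, 302.7]
tool_rot: [-3.141, -0.001, 2.642]
force: [-0.6, -0.7, -0.1]
width: 85.5
gripper_force: 0.0
```

Request:
carry_out --deltas '[0,0,0,0.0128,0.0483,0,-1,0,0,0,0.0128,0.0483,0,-1,0,0,0,0.0128,0.0483,0,-1,0,0,0,0.0128,0.0483,0,-1,0,0,0,0.0128,0.0483,0,-1,0,0,0,0.0128,0.0483,0,-1,0,0,0,0.0128,0.0483,0,-1,0,0,0,0.0128,0.0483,0,-1,0,0,0,0.0128,0.0483,0,-1,0,0,0,0,0,0,-1]'

```text
clock: 4.12
eef_pos: [587.7, 186.9, 302.6]
tool_rot: [3.14, -0.002, 2.643]
force: [-0.4, -0.6, 0.2]
width: 85.6
gripper_force: 0.0
```

```bash
python3 -c "
from h import *
snap('w2')"
```

```text
4.275 [588.3609625  180.66292368 302.57103141] [-3.13908848e+00  2.08911817e-04  2.63588061e+00]
```

View pics/w2.png

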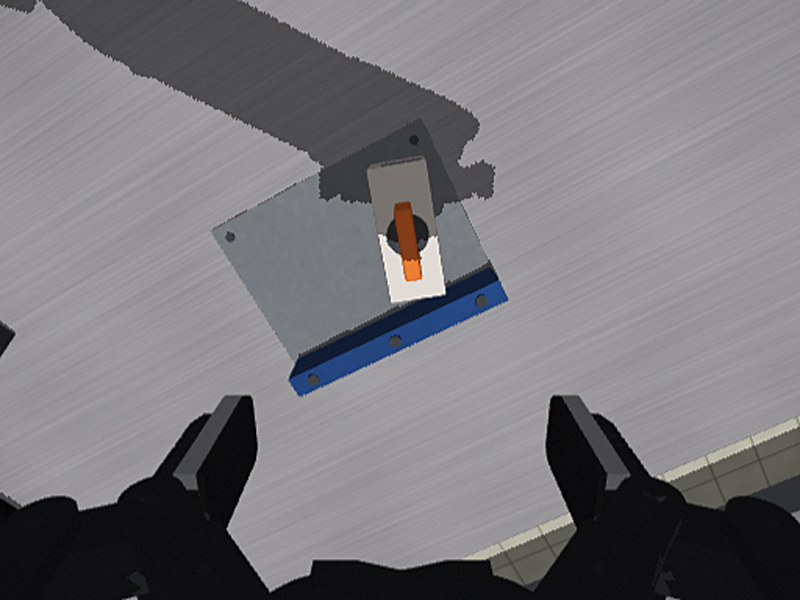

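The wrist view shows the rail's top face from (290,379)–(493,282) to (301,396)–(508,299), deck corners at (211,230) and (420,118), the head's top at about (366,168), (425,157), (446,294), (390,303), and the fin from (403,203) to (412,280).

```bash
cat > fit.py <<'E'
from h import *
from scipy.optimize import least_squares
np.set_printoptions(suppress=True,precision=3)
def tf(q,M): return np.asarray(M,float)@Ro.from_euler("z",q[2]).as_matrix().T+[q[0],q[1],6]
def hd(q,M): # head coords relative to axis, square axes -> world
    return tf(q,np.asarray(M,float)@Ro.from_euler("z",q[3]).as_matrix().T+[-70,22,0])
RT=[[0,-130,42],[0,70,42],[20,70,42],[20,-130,42]]
DK=[[-140,-135,0],[-140,70,0]]
HT=[[-52,-22,60],[52,-22,60],[52,22,60],[-52,22,60]]
FN=[[-25,-6,100],[25,-6,100],[25,6,100],[-25,6,100]]
E
python3 - <<'E'
from fit import *
c,im,s=pickle.load(open("w2.pkl","rb"))
R=np.array([[290,379],[493,282],[508,299],[301,396]])*.64
D=np.array([[212,230],[420,119]])*.64
H=np.array([[368,167],[391,303],[446,294],[425,157]])*.64
f=lambda q:np.concatenate([proj(c,tf(q,RT))-R,proj(c,tf(q,DK))-D,proj(c,hd(q,HT))-H]).ravel()
r=least_squares(f,[655,170,0.,-.5],loss="soft_l1");print(r.x,f(r.x).reshape(-1,2))
q=r.x; print("axis",hd(q,[[0,0,84]]))
K=4;o=cv2.resize(im[:,:,::-1],None,fx=K,fy=K,interpolation=cv2.INTER_CUBIC)
for L in (tf(q,RT),tf(q,DK),tf(q,[[0,-130,0],[0,70,0]]),hd(q,HT),hd(q,FN)):
    cv2.polylines(o,[np.round(proj(c,L)*K+(K-1)/2).astype(int)],True,(0,255,0),1)
cv2.imwrite("pics/o2.png",o[280:880,500:1300+20][:, :800])
E
```

```text
[655.937 163.849  -0.028  -0.311] [[-1.415  0.286]
 [ 4.356 -2.321]
 [ 1.031  0.126]
 [-0.874  1.039]
 [-1.756  0.177]
 [ 0.498 -2.036]
 [-1.051  0.736]
 [-0.195 -0.222]
 [ 0.201  0.023]
 [ 1.158  0.577]]
axis [[586.577 187.792  90.   ]]
```

View pics/o2.png

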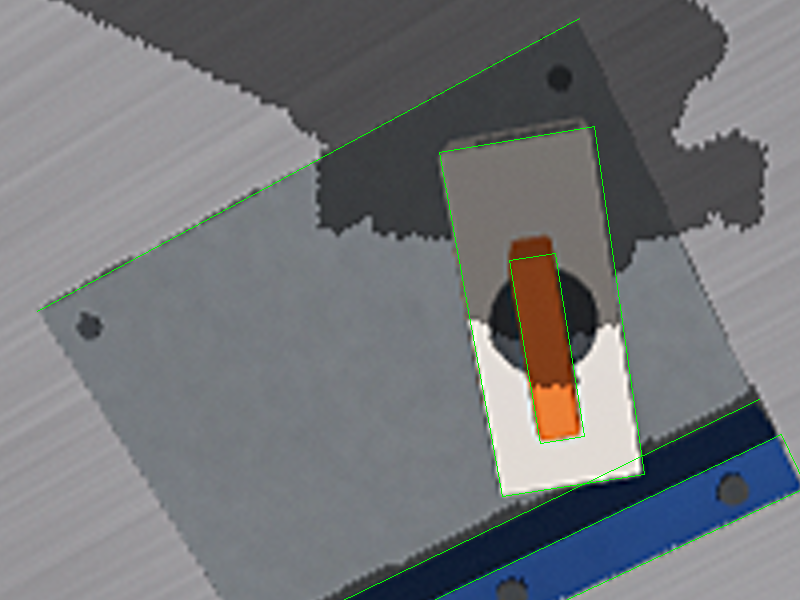

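```bash
python3 - <<'E'
from h import *
np.set_printoptions(suppress=True,precision=3)
c0=pickle.load(open("w2.pkl","rb"))[0];print(-c0["R"].T@c0["t"])
for i in range(3):
    s=ctrl.read_state();c=ctrl.calibration("wrist");print(s["clock"],s["eef_pos"],s["tool_rot"],-c["R"].T@c["t"],s["qpos"]);ctrl.get_image("wrist")
E
```

```text
[516.382 220.871 443.698]
4.275 [588.361 180.663 302.571] [-3.139  0.     2.636] [516.572 220.076 443.825] [ 0.027  0.572 -0.621  1.512  0.35   1.173  0.409]
4.325 [588.443 180.396 302.772] [-3.139  0.     2.635] [516.646 219.824 444.027] [ 0.027  0.571 -0.621  1.512  0.35   1.173  0.409]
4.375 [588.453 180.465 302.994] [-3.14   0.001  2.635] [516.644 219.891 444.238] [ 0.027  0.571 -0.621  1.512  0.35   1.173  0.408]
```

Request:
carry_out --deltas '[0,0,-9.6,0,0,0,-1,0,0,0,0.0042,0.0063,0.05,-1,0,0,0,0,0,0.05,-1,0,0,0,0,0,0.05,-1,0,0,0,0,0,0.04,-1,0,0,0,0,0,0.04,-1,0,0,0,0,0,0,-1,0,0,0,0,0,0,-1]'

```text
clock: 5.42
eef_pos: [587.4, 190.5, 74.8]
tool_rot: [3.14, 0.002, 2.805]
force: [-0.3, 0.2, 0.5]
width: 85.8
gripper_force: 0.0
```

Request:
carry_out --deltas '[0,0,0,0,0,0,0.3,0,0,0,0,0,0,0.5,0,0,0,0,0,0,1,0,0,0,0,0,0,1,0,0,0,0,0,0,1,0,0,0,0,0,0,1]'

```text
clock: 6.18
eef_pos: [585.5, 187.6, 73.8]
tool_rot: [-3.136, -0.0, 2.805]
force: [-3.5, -5.5, 7.7]
width: 11.2
gripper_force: 60.5
```

Request:
carry_out --deltas '[0,0,-3,0,0,0,1,0,0,-3,0,0,0,1,0,0,-3,0,0,0,1,0,0,-3,0,0,0,1,0,0,-3,0,0,0,1,0,0,-2.7,0,0,0,1,0,0,0,0,0,0,1,0,0,0,0,0,0,1,0,0,0,0,0,0,1]'

```text
clock: 7.3
eef_pos: [585.4, 187.2, 73.8]
tool_rot: [-3.136, -0.002, 3.113]
force: [-4.2, -7.4, 9.2]
width: 11.1
gripper_force: 60.5
```

Request:
carry_out --deltas '[0,0,0,0,0,0,0.5,0,0,0,0,0,0,-1,0,0,0,0,0,0,-1,0,0,0,0,0,0,-1,0,0,0,0,0,0,-1,0,0,0,0,0,-0.05,-1,0,0,0,0,0,-0.05,-1,0,0,0,0,0,-0.05,-1,0,0,0,0,0,-0.05,-1,0,0,0,0,0,-0.03,-1,0,0,0,0,0,0,-1,0,0,0,0,0,0,-1]'

```text
clock: 8.8
eef_pos: [585.9, 190.0, 302.5]
tool_rot: [-3.141, -0.001, 3.115]
force: [0.7, -0.2, -0.1]
width: 85.1
gripper_force: 0.0
```

```bash
cat > o3.py <<'E'
from fit import *
import sys
n=sys.argv[1]; c,im,s=snap(n); q0=[655.9,163.8,-.028,0]
# refine rail pose + swivel by maximising edge strength along projected model edges
g=cv2.GaussianBlur(im,(0,0),1.).astype(float)
gm=np.sqrt(sum(cv2.Sobel(g[...,k],cv2.CV_64F,1,0)**2+cv2.Sobel(g[...,k],cv2.CV_64F,0,1)**2 for k in range(3)))
def seg(a,b): t=np.linspace(.04,.96,150)[:,None]; return np.array(a)*(1-t)+np.array(b)*t
RS=np.vstack([seg([0,-130,0],[0,0,0]),seg(RT[2],RT[3]),seg(RT[0],RT[1]),seg(*DK)])
HS=np.vstack([seg(HT[i],HT[(i+1)%4]) for i in (0,1,2)]+[seg(HT[0],HT[1])])
from scipy.ndimage import map_coordinates as mc
from scipy.optimize import minimize
sc=lambda X:-np.minimum(mc(gm,proj(c,X)[:,::-1].T,order=1),150).mean()
r=minimize(lambda p:sc(tf(p,RS)),q0[:3],method="Nelder-Mead",options=dict(initial_simplex=np.array(q0[:3])+np.array([[0,0,0],[3,0,0],[0,3,0],[0,0,.02]])))
h=minimize(lambda p:sc(hd([p[0],p[1],r.x[2],p[2]],HS)),[*r.x[:2],0],method="Nelder-Mead",options=dict(initial_simplex=np.array([*r.x[:2],0])+np.array([[0,0,0],[3,0,0],[0,3,0],[0,0,.03]])))
print(r.x,r.fun,"head",h.x,h.fun)
K=4;o=cv2.resize(im[:,:,::-1],None,fx=K,fy=K,interpolation=cv2.INTER_CUBIC)
q=r.x;qh=[h.x[0],h.x[1],q[2],h.x[2]]
allp=[tf(q,RT),tf(q,DK),tf(q,[[0,-130,0],[0,70,0]]),hd(qh,HT)]
for L in allp: cv2.polylines(o,[np.round(proj(c,L)*K+(K-1)/2).astype(int)],True,(0,255,0),1)
u=np.vstack([proj(c,L) for L in allp])*K; m=u.mean(0).astype(int); y0=max(0,m[1]-300);x0=max(0,m[0]-400)
cv2.imwrite(f"pics/{n}o.png",o[y0:y0+600,x0:x0+800])
E
python3 o3.py w3
```

```text
8.95 [585.733 190.078 301.886] [-3.141 -0.002  3.115]
[655.446 155.237  -0.035] -143.9042207150214 head [654.961 162.773   0.045] -140.91140837363824
```

View pics/w3o.png

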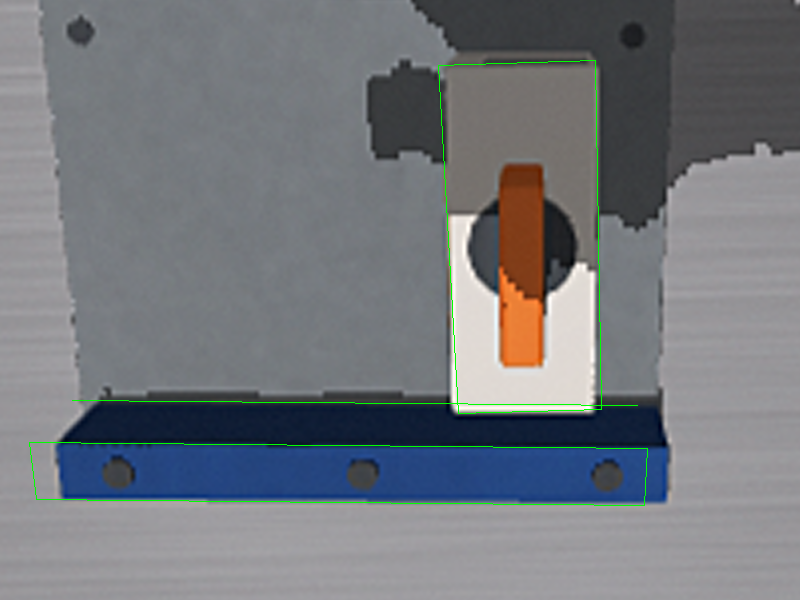

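The overlay shows the head's right edge straight from (597,60) to (597,411) and its left edge from (443,65) to (452,411). The rail top runs from (59,443) to (667,446). The automatic fit slid along the rail, so I'll refit from these picks.

```bash
cat > pick.py <<'E'
from fit import *
c,im,s=pickle.load(open("w3.pkl","rb"))
# recover crop offset
q=[655.446,155.237,-.035];qh=[654.961,162.773,-.035,.045]
allp=[tf(q,RT),tf(q,DK),tf(q,[[0,-130,0],[0,70,0]]),hd(qh,HT)]
u=np.vstack([proj(c,L) for L in allp])*4;m=u.mean(0).astype(int);off=np.array([max(0,m[0]-400),max(0,m[1]-300)])
P=lambda a:(np.array(a)+off-1.5)/4
R=P([[59,443],[667,446],[667,502],[62,500]]);H=P([[443,64],[454,411],[597,410],[596,62]])
f=lambda q:np.concatenate([proj(c,tf(q,RT))-R,proj(c,hd(q,HT))-H]).ravel()
r=least_squares(f,[655,164,-.03,0]);print(r.x,"\n",f(r.x).reshape(-1,2))
r=least_squares(lambda q:(proj(c,tf(q,RT))-R).ravel(),[655,164,-.03]);print(r.x)
# blue mask min-area rect of the bright top face -> rail direction
hsv=cv2.cvtColor(im,cv2.COLOR_RGB2HSV);mk=((abs(hsv[...,0].astype(int)-110)<14)&(hsv[...,1]>120)&(hsv[...,2]>30)).astype(np.uint8)
ys,xs=np.nonzero(mk);lo=[];hi=[]
for x in range(xs.min()+12,xs.max()-6):
    yy=ys[xs==x];hi.append((x,yy.max()+.5))
    dark=im[yy,x].max(1)<90
    lo.append((x,yy[~dark].min()-.5))
for nm,l,z in(("outer",hi,48),("facetop",lo,48)):
    W=np.array([onplane(c,p,z) for p in l]);vx,vy,x0,y0=cv2.fitLine(W[:,:2].astype(np.float32),cv2.DIST_HUBER,0,.01,.01).ravel();print(nm,np.arctan2(-vx*np.sign(vy),abs(vy)),x0,y0)
E
python3 pick.py
```

```text
[655.147 163.15   -0.028   0.017] 
 [[-1.345  0.149]
 [ 1.023 -0.156]
 [ 0.459  0.047]
 [-0.375  0.114]
 [-0.352 -0.046]
 [-0.04   0.284]
 [ 0.094  0.05 ]
 [ 0.509 -0.125]]
[655.218 163.243  -0.029]Traceback (most recent call last):
  File "pick.py", line 16, in <module>
    yy=ys[xs==x];hi.append((x,yy.max()+.5))
                              ~~~~~~^^
    return umr_maximum(a, axis, None, out, keepdims, initial, where)
ValueError: zero-size array to reduction operation maximum which has no identity
```

Rail corner is at (655.2,163.2), yaw -0.0285, and the swivel is about 0, which agrees with the grip yaw. Next is the square.

Request:
carry_out --deltas '[0,0,10.35,0,0,0,-1,0,0,10.35,0,0,0,-1,0,0,10.35,0,0,0,-1,0,0,10.35,0,0,0,-1,0,0,10.35,0,0,0,-1,0,0,10.35,0,0,0,-1,0,0,10.35,0,0,0,-1,0,0,10.35,0,0,0,-1,0,0,10.35,0,0,0,-1,0,0,10.35,0,0,0,-1,0,0,10.35,0,0,0,-1]'

```text
clock: 10.32
eef_pos: [585.8, 190.4, 302.2]
tool_rot: [-3.14, 0.001, 1.122]
force: [0.4, -0.2, -0.2]
width: 85.1
gripper_force: 0.0
```

Request:
carry_out --deltas '[0,0,0,-0.0498,0.01,0,-1,0,0,0,-0.0498,0.01,0,-1,0,0,0,-0.0498,0.01,0,-1,0,0,0,-0.0498,0.01,0,-1,0,0,0,-0.0498,0.01,0,-1,0,0,0,-0.0498,0.01,0,-1,0,0,0,-0.0498,0.01,0,-1,0,0,0,-0.0498,0.01,0,-1,0,0,0,-0.0498,0.01,0,-1,0,0,0,0,0,0.05,-1,0,0,0,0,0,0.05,-1,0,0,0,0,0,0,-1]'

```text
clock: 11.82
eef_pos: [472.4, -251.6, 199.7]
tool_rot: [-3.132, -0.0, 1.128]
force: [0.2, -0.2, -0.2]
width: 85.4
gripper_force: 0.0
```

```bash
cat > sq.py <<'E'
from fit import *
import sys
n,q0=sys.argv[1],eval(sys.argv[2]); c,im,s=snap(n)
h=cv2.cvtColor(im,cv2.COLOR_RGB2HSV)
mk=((abs(h[...,0].astype(int)-26)<7)&(h[...,1]>130)&(h[...,2]>40)).astype(np.uint8)
k,lab,st,ce=cv2.connectedComponentsWithStats(mk);i=1+np.argmax(st[1:,4]);print(st[i],ce[i])
ys,xs=np.nonzero(lab==i)
# top face bottom/left/right edges: centreline direction
mid=[((xs[ys==y].min()+xs[ys==y].max())/2,y) for y in range(ys.min()+3,ys.max()-2)]
W=np.array([onplane(c,p,75) for p in mid]);vx,vy,x0,y0=cv2.fitLine(W[:,:2].astype(np.float32),cv2.DIST_HUBER,0,.01,.01).ravel();print("dir",np.arctan2(vy,vx)%np.pi,"endlow",onplane(c,(ce[i][0],ys.max()+.5),75))
print("tool axis pixel at z75",proj(c,[[*s["eef_pos"][:2],75]]))
E
python3 sq.py w4 "0"
```

```text
11.975 [ 476.67  -253.255  204.787] [ 3.139 -0.     1.128]
[ 247  139   16   68 1034] [254.714 172.661]
dir 1.1384115 endlow [ 464.323 -274.957   75.   ]
tool axis pixel at z75 [[256.869 179.643]]
```

View pics/w4.png

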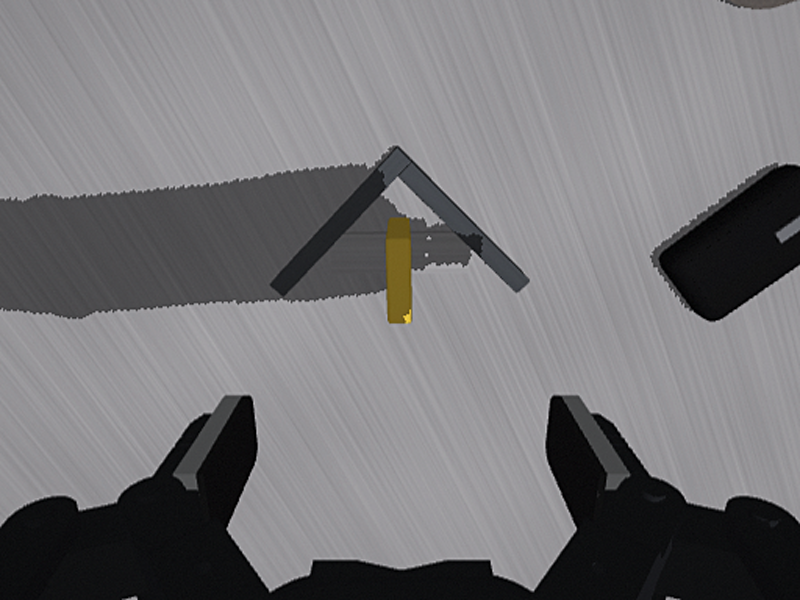

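The grip is centred under the tool, with the plate from (399,238) to (399,322) and about 2 mm of offset. I'll descend and grip.

Request:
carry_out --deltas '[0,0,0,0,-0.0019,0.045,-1,0,0,0,0,0,0.045,-1,0,0,0,0,0,0.045,-1,0,0,0,0,0,0.026,-1,0,0,0,0,0,0,-1,0,0,0,0,0,0,-1,0,0,0,0,0,0,0.4,0,0,0,0,0,0,1,0,0,0,0,0,0,1,0,0,0,0,0,0,1,0,0,0,0,0,0,1]'

```text
clock: 13.35
eef_pos: [474.1, -252.4, 42.7]
tool_rot: [3.141, 0.0, 1.128]
force: [-0.4, -1.0, 4.8]
width: 12.9
gripper_force: 59.6
```

```bash
python3 -c "
from h import *
for i in range(3): ctrl.get_image('wrist')
s=ctrl.read_state();print(s['eef_pos'],s['tool_rot'],s['force'],s['torque'],s['width'])"
```

```text
[ 474.06973746 -252.41821625   42.71048429] [3.14071303e+00 4.20077085e-05 1.12744176e+00] [ 0.10003132 -0.24323958  5.47251913] [-0.01113992  0.08772174  0.03835693] 13.521505030871072
```

Request:
carry_out --deltas '[0,0,0,0,0,-0.02,1,0,0,0,0,0,-0.04,1,0,0,5.3,0,0,0,1,0,0,5.3,0,0,0,1,0,0,5.3,0,0,0,1,0,0,5.3,0,0,0,1]'

```text
clock: 14.25
eef_pos: [472.5, -251.6, 101.3]
tool_rot: [-3.139, 0.001, 0.755]
force: [-0.3, 0.6, -5.3]
width: 12.9
gripper_force: 59.3
```

Request:
carry_out --deltas '[0,0,0,0.02,-0.0109,0,1,0,0,0,0.0325,-0.0177,0,1,0,0,0,0.0325,-0.0177,0,1,0,0,0,0.0325,-0.0177,0,1,0,0,0,0.0325,-0.0177,0,1,0,0,0,0.0325,-0.0177,0,1,0,0,0,0.0325,-0.0177,0,1,0,0,0,0.0325,-0.0177,0,1,0,0,0,0.0325,-0.0177,0,1,0,0,0,0.0325,-0.0177,0,1,0,0,0,0.0125,-0.0068,0,1,0,0,0,0,0,0,1]'

```text
clock: 15.75
eef_pos: [587.3, 100.6, 101.3]
tool_rot: [-3.14, 0.002, 0.76]
force: [-0.3, -1.1, -3.4]
width: 13.6
gripper_force: 59.2
```

```bash
python3 -c "
from h import *
for n in('wrist','side'): c,im,s=snap('x_'+n,n)
print(s['force'],s['torque'],s['width'])
a=pickle.load(open('x_wrist.pkl','rb'))[1][:,:,::-1]
b=pickle.load(open('x_side.pkl','rb'))[1][150:300,170:320,::-1]
a=cv2.resize(a,(512,384));b=cv2.resize(b,(384,384),interpolation=cv2.INTER_CUBIC)
cv2.imwrite('pics/m1.png',cv2.resize(np.hstack([a,b])[:, :800+96],(800,343)))"
```

```text
15.9 [587.33671389  97.30103874 101.87240176] [3.14139584e+00 2.52126088e-03 7.55292268e-01]
16.05 [587.94589603  98.05307084 102.33500473] [3.14130553e+00 8.24444466e-04 7.55425333e-01]
[ 0.0777598  -0.24813163 -4.62935509] [-0.04840128  0.04972729  0.03528775] 13.164773300222816
```

View pics/m1.png

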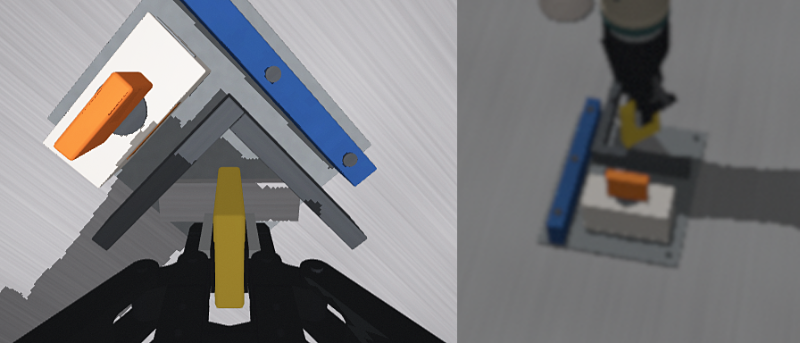

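The square is held parallel to the rail and head, with its heel about 15 mm from the corner at (230,97). I'll lower it to the deck.

Request:
carry_out --deltas '[0,0,0,0,0,0.025,1,0,0,0,0,0,0.02,1,0,0,0,0,0,0.005,1,0,0,0,0,0,0.002,1,0,0,0,0,0,0.001,1,0,0,0,0,0,0.001,1,0,0,0,0,0,0,1,0,0,0,0,0,0,1]'

```text
clock: 17.05
eef_pos: [588.6, 99.8, 48.8]
tool_rot: [3.141, -0.001, 0.758]
force: [-0.7, -0.4, -2.0]
width: 13.1
gripper_force: 59.5
```

```bash
cat > st.py <<'E'
from h import *
s=ctrl.read_state();print(s['clock'],s['eef_pos'].round(2),s['tool_rot'].round(4),s['force'].round(2),s['torque'].round(2),s['width'])
E
python3 st.py
```

```text
17.05 [588.56  99.81  48.76] [ 3.1411e+00 -7.0000e-04  7.5760e-01] [-0.66 -0.43 -1.95] [ 0.02  0.12 -0.02] 13.09939368974659
```

Request:
carry_out --deltas '[0,0,0,0,0,0.001,1,0,0,0,0.004,0,0,1,0,0,0,0.004,0,0,1,0,0,0,0.004,0,0,1,0,0,0,0.003,0,0,1,0,0,0,0.002,0,0,1,0,0,0,0,0,0,1,0,0,0,0,0,0,1]'

```text
clock: 18.05
eef_pos: [589.4, 100.3, 49.8]
tool_rot: [-3.136, 0.026, 0.753]
force: [-28.5, -18.9, 40.0]
width: 13.0
gripper_force: 65.8
```

```bash
python3 st.py
```

```text
18.05 [589.41 100.34  49.77] [-3.1359  0.0258  0.7527] [-28.48 -18.87  39.96] [-3.57  5.53  0.23] 13.027413532841031
```

It caught on something and began to tilt. I'll back off and lift.

Request:
carry_out --deltas '[0,0,0,-0.008,0,0,1,0,0,0,-0.009,0,0,1,0,0,0,0,0,-0.005,1,0,0,0,0,0,-0.005,1,0,0,0,0,0,0,1,0,0,0,0,0,0,1]'

```text
clock: 18.8
eef_pos: [588.2, 100.0, 57.0]
tool_rot: [-3.141, 0.0, 0.758]
force: [0.2, 0.3, -4.8]
width: 13.1
gripper_force: 59.2
```

```bash
python3 st.py; cat > m2.py <<'E'
from fit import *
np.set_printoptions(suppress=True,precision=2)
import sys
n=sys.argv[1];c,im,s=snap(n)
K=4;o=cv2.resize(im[:,:,::-1],None,fx=K,fy=K,interpolation=cv2.INTER_CUBIC)
q=[655.2,163.2,-.0285,0]
y=s["tool_rot"][2]-np.pi/4; S=[*s["eef_pos"][:2],y]; z=s["eef_pos"][2]-42.7
S3=lambda M:(np.asarray(M,float)+[50,50,0])@Ro.from_euler("z",y).as_matrix().T+[S[0],S[1],z]
for L,col in((tf(q,RT),(0,255,0)),(tf(q,[[0,-130,0],[0,70,0]]),(0,255,0)),(tf(q,[[0,-135,0],[-140,-135,0],[-140,70,0]]),(0,255,0)),(hd(q,HT),(0,255,0)),(S3([[-120,0,30],[0,0,30],[0,-120,30]]),(0,0,255)),(S3([[-120,0,0],[0,0,0],[0,-120,0]]),(255,0,255))):
    cv2.polylines(o,[np.round(proj(c,L)*K+1.5).astype(int)],False,col,1)
print("heel in corner frame",(Ro.from_euler("z",.0285).as_matrix()@(S3([[0,0,0]])[0]-[655.2,163.2,6])),"dyaw",y+.0285)
cv2.imwrite(f"pics/{n}o.png",cv2.resize(o[0:1200,100:1700],(800,600),interpolation=cv2.INTER_AREA))
E
python3 m2.py w5
```

```text
18.8 [588.19  99.97  57.02] [-3.1414e+00  2.0000e-04  7.5800e-01] [ 0.15  0.27 -4.83] [-0.1   0.1  -0.02] 13.08477354352269
18.95 [588.05  99.78  57.02] [-3.14  0.    0.76]
heel in corner frame [-15.36 -15.26   8.32] dyaw 0.0008244208308852176
```

View pics/w5o.png

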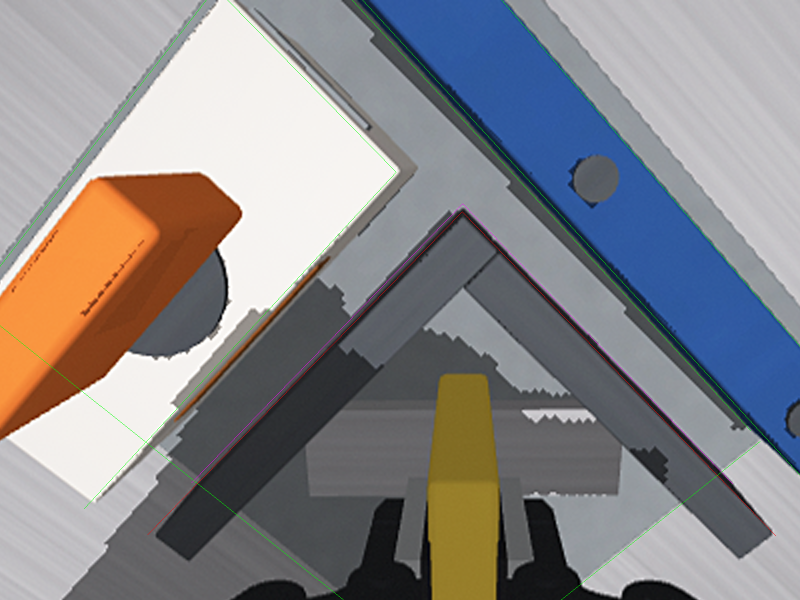

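The overlay matches well. The -y leg end sat 0.3 mm past the deck edge (y = -135.3 against -135), so it snagged there. I'll move in above the deck to a 4 mm standoff and then lower.

Request:
carry_out --deltas '[0,0,0,0.008,0,0,1,0,0,0,0.008,0,0,1,0,0,0,0,0,0,1,0,0,0,0,0,0.005,1,0,0,0,0,0,0.003,1,0,0,0,0,0,0.001,1,0,0,0,0,0,0,1,0,0,0,0,0,0,1]'

```text
clock: 19.95
eef_pos: [599.2, 110.3, 48.8]
tool_rot: [-3.141, 0.001, 0.757]
force: [-4.7, -1.2, 6.0]
width: 13.2
gripper_force: 60.6
```

```bash
python3 st.py
```

```text
19.95 [599.21 110.34  48.77] [-3.1412e+00  1.0000e-03  7.5730e-01] [-4.68 -1.23  5.97] [-0.22  0.87  0.  ] 13.186127256068314
```

Request:
carry_out --deltas '[0,0,0,0.0015,0,0,1,0,0,0,0.0015,0,0,1,0,0,0,0.001,0,0,1,0,0,0,0,0,0,1,0,0,0,0,0,0,1]'

```text
clock: 20.58
eef_pos: [599.4, 110.4, 49.0]
tool_rot: [-3.14, 0.007, 0.756]
force: [-10.0, -5.6, 14.4]
width: 13.7
gripper_force: 62.0
```

```bash
python3 st.py
```

```text
20.575 [599.41 110.44  48.99] [-3.1397  0.0074  0.7563] [-10.02  -5.6   14.41] [-1.01  2.06  0.06] 13.678962038371699
```

Deck friction is high, so I'll lift 1 mm, slide in nearly weightless, then set it down.

Request:
carry_out --deltas '[0,0,0,0,0,-0.001,1,0,0,0,0,0,0,1,0,0,0,0,0,0,1,0,0,0,0,0,0,1]'

```text
clock: 21.08
eef_pos: [602.8, 113.8, 48.9]
tool_rot: [-3.141, -0.0, 0.758]
force: [-0.1, 0.1, -4.9]
width: 12.9
gripper_force: 59.2
```

```bash
python3 st.py
```

```text
21.075 [602.8  113.77  48.94] [-3.1415e+00 -1.0000e-04  7.5790e-01] [-0.12  0.1  -4.9 ] [-0.02  0.06 -0.02] 12.926151460867748
```

Request:
carry_out --deltas '[0,0,0,0.001,0,0,1,0,0,0,0.001,0,0,1,0,0,0,0,0,0,1,0,0,0,0,0,0,1]'

```text
clock: 21.58
eef_pos: [604.1, 114.9, 49.3]
tool_rot: [-3.142, -0.0, 0.758]
force: [0.1, 0.5, -5.1]
width: 13.5
gripper_force: 59.2
```

```bash
python3 st.py
```

```text
21.575 [604.14 114.93  49.31] [-3.1415 -0.      0.7577] [ 0.12  0.54 -5.11] [ 0.03  0.08 -0.  ] 13.512430156251783
```

Request:
carry_out --deltas '[0,0,0,0.0015,0,0,1,0,0,0,0.0015,0,0,1,0,0,0,0,0,0,1,0,0,0,0,0,0,1]'

```text
clock: 22.08
eef_pos: [604.4, 115.2, 49.2]
tool_rot: [-3.14, 0.005, 0.757]
force: [-5.2, -2.6, 0.5]
width: 13.6
gripper_force: 59.8
```

```bash
python3 st.py
```

```text
22.075 [604.39 115.18  49.18] [-3.1404  0.0046  0.7567] [-5.22 -2.59  0.5 ] [-0.84  1.02 -0.09] 13.63671253858073
```

Request:
carry_out --deltas '[0,0,0,-0.002,0,0,1,0,0,0,0,0,0,1,0,0,0,0,0,0.001,1,0,0,0,0,0,0,1,0,0,0,0,0,0,1]'

```text
clock: 22.7
eef_pos: [604.3, 115.0, 48.8]
tool_rot: [-3.141, 0.001, 0.757]
force: [-5.1, -2.6, 2.5]
width: 13.3
gripper_force: 60.2
```

```bash
python3 st.py
```

```text
22.7 [604.3  115.03  48.82] [-3.1412e+00  1.3000e-03  7.5720e-01] [-5.12 -2.64  2.5 ] [-0.52  1.07 -0.14] 13.315908581415583
```

Request:
carry_out --deltas '[0,0.3,0,0.002,0,0,1,0,0.3,0,0.002,0,0,1,0,0,0,0,0,0,1,0,0,0,0,0,0,1]'

```text
clock: 23.2
eef_pos: [604.3, 115.1, 48.8]
tool_rot: [-3.14, -0.002, 0.756]
force: [-10.6, -6.9, 10.1]
width: 13.2
gripper_force: 61.3
```

```bash
python3 st.py
```

```text
23.2 [604.34 115.12  48.78] [-3.1396e+00 -2.4000e-03  7.5630e-01] [-10.64  -6.91  10.08] [-1.66  2.28 -0.01] 13.157559194862051
```

Request:
carry_out --deltas '[0,0.1,0,0.0014,-0.0015,0,1,0,0.1,0,0.0014,-0.0015,0,1,0,0,0,0.0014,-0.0015,0,1,0,0,0,0,0,0,1,0,0,0,0,0,0,1]'

```text
clock: 23.82
eef_pos: [604.4, 115.2, 48.8]
tool_rot: [3.139, -0.001, 0.753]
force: [-10.3, -16.6, 11.4]
width: 13.1
gripper_force: 61.6
```

```bash
python3 st.py
```

```text
23.825 [604.4  115.21  48.84] [ 3.1392e+00 -8.0000e-04  7.5350e-01] [-10.29 -16.64  11.4 ] [-3.37  2.41  0.13] 13.144113030785045
```

Request:
carry_out --deltas '[0.06,0.28,0,0.0016,-0.0003,0,1,0.06,0.28,0,0.0016,-0.0003,0,1,0.06,0.28,0,0.0016,-0.0003,0,1,0,0,0,0,0,0,1,0,0,0,0,0,0,1,0,0,0,0,0,0,1]'

```text
clock: 24.58
eef_pos: [604.5, 115.4, 48.8]
tool_rot: [-3.14, -0.008, 0.752]
force: [-16.6, -22.9, 18.0]
width: 13.4
gripper_force: 62.7
```

```bash
cat > chk.py <<'E'
from fit import *
import sys
# edge-position check on saved picture: scan profiles across gap lines
c,im,s=snap(sys.argv[1])
q=s["tool_rot"][2]-np.pi/4; z=s["eef_pos"][2]-42.7
g=cv2.GaussianBlur(cv2.cvtColor(im,cv2.COLOR_RGB2GRAY),(0,0),.6).astype(float)
from scipy.ndimage import map_coordinates as mc
R=Ro.from_euler("z",q).as_matrix()
for nm,pts,d in(("rail",[[0,-a,30] for a in(15,35,55,75,95,112)],[1,0,0]),("head",[[-a,0,30] for a in(25,45,65,85,105,115)],[0,1,0])):
    for p in pts:
        t=np.arange(-16,14,2.);X=(np.array(p)+t[:,None]*np.array(d)+[50,50,0])@R.T+[*s["eef_pos"][:2],z]
        uv=proj(c,X);print(nm,p[:2],mc(im.max(2).astype(float),uv[:,::-1].T,order=1).round().astype(int), mc((im[...,2].astype(float)-im[...,0]),uv[:,::-1].T,order=1).round().astype(int))
E
python3 st.py; python3 chk.py w6
```

```text
24.575 [604.46 115.36  48.78] [-3.1401 -0.0077  0.7522] [-16.6  -22.92  18.03] [-5.16  3.69  0.18] 13.36159591613457
24.725 [604.493 115.365  48.791] [-3.14  -0.008  0.752]
rail [0, -15] [159 157  91 103 102 103 101 106 124 163 164 163 166 166 166] [ 10  11   9  10  10  10  10  11  91 114 115 115 117 117 116]
rail [0, -35] [160 161  89 100 101 102 103 101 141 159 166  95  96  97  96] [ 13  10   9  11  10  11  12  11 100 112 119  12  11  11   9]
rail [0, -55] [204 161  76  96  98 101 100  99 128 160 162 161 163 162 162] [  3   1   7  11  11  10  11  10  91 111 115 113 114 114 113]
rail [0, -75] [ 84 158 112  61  99 100  99  83 137 160 160 160 161 162 162] [  5  12   7   7  10  10  11   8  99 112 112 112 114 113 113]
rail [0, -95] [163 163 125  95  95  98  97  98 134 158 161 161 161 162 161] [ 11  11   9  10  11  11  11  11  94 110 113 112 113 113 113]
rail [0, -112] [178 181 189  93  93  97  97  93  98 157 158 160 159 158 159] [  4   4   3  10  11  12  10  10  70 110 111 111 111 112 112]
head [-25, 0] [157 163 102 102 101 104 102 250 248 247 247 247 247 247 247] [11 11 11 11 11 11 11 -7 -5 -5 -5 -5 -5 -5 -6]
head [-45, 0] [ 80  82  49  48 100 107 104 249 246 246 247 247 247 246 246] [ 6  7  5  4 12 13 12 -6 -5 -5 -5 -5 -5 -5 -5]
head [-65, 0] [107 110  50  50  50  50  51 153 150 152 151 150 150 151 150] [ 1  3  6  6  6  4  3 -9 -8 -9 -8 -9 -8 -9 -9]
head [-85, 0] [ 80  83  47  50  52  51  54 151 150 150 146  48  47  49  50] [  5   7   6   5   6   5  -8  -9  -8 -10 -10   5   6   5   4]
head [-105, 0] [ 79  78  48  48  49  50  79 151 149 149 150 150 150 153  91] [  4   3   5   5   5   6 -38 -10 -10 -11 -10 -11 -10 -11   1]
head [-115, 0] [ 97  92  49  49  49  49  46 152 150 150 149 148 149 145 253] [  2   3   5   6   5   7   6 -10 -10 -10 -10 -10 -10 -10  -4]
```

Request:
carry_out --deltas '[0.1,-0.1,0,0.0015,0,0,1,0.1,-0.1,0,0.0015,0.0005,0,1,0,0,0,0,0,0,1,0,0,0,0,0,0,1]'

```text
clock: 25.22
eef_pos: [604.3, 115.3, 48.8]
tool_rot: [-3.135, 0.001, 0.752]
force: [-22.7, -26.8, 23.6]
width: 13.3
gripper_force: 63.4
```

```bash
python3 st.py; sed -i 's/np.arange(-16,14,2.)/np.arange(-5,3.1,.5)/' chk.py; sed -i 's/print(nm,p\[:2\],mc(im.max(2)[^)]*)[^)]*)\.round().astype(int),/print(nm,p[:2],mc(g,uv[:,::-1].T,order=1).round().astype(int),/' chk.py; python3 chk.py w7
```

```text
25.225 [604.32 115.35  48.8 ] [-3.1348e+00  1.3000e-03  7.5200e-01] [-22.71 -26.75  23.58] [-5.62  4.3   0.25] 13.320826429176556
25.375 [604.323 115.349  48.809] [-3.135  0.001  0.752]
rail [0, -15] [95 95 94 95 95 96 97 99 85 67 72 86 88 87 86 86 87] [ 10  10  12  11  11  11  12  11   5  46 106 119 115 114 114 114 114]
rail [0, -35] [96 96 95 94 93 93 94 75 48 49 70 83 86 86 86 86 87] [ 10   9  12  10   9  10  10   8   1  45  99 113 113 112 112 115 114]
rail [0, -55] [95 95 93 92 91 91 92 95 82 53 60 82 87 86 86 85 86] [ 10  10  12   9  10  12   9  10   7  27  89 115 114 112 112 113 113]
rail [0, -75] [92 92 92 91 90 89 71 47 44 49 66 80 85 85 86 85 85] [ 11  12  10   9   9  10   8   3   0  17  93 112 115 113 112 112 112]
rail [0, -95] [90 90 91 90 90 89 90 90 69 51 64 81 85 85 85 85 85] [ 10  10  10  10   9  10  11   9   3  24  89 110 113 111 110 110 110]
rail [0, -112] [90 90 90 89 88 87 87 88 88 75 61 73 83 85 85 84 84] [ 10   9  10  11  11  10  11   9   7  12  70 110 114 111 109 111 110]
head [-25, 0] [ 97  96  94  95 117 198 239 246 244 244 244 244 243 243 243 243 244] [11  9 10 12  6 -8 -7 -5 -5 -5 -5 -6 -6 -5 -5 -5 -6]
head [-45, 0] [ 48  47  44  54 134 220 246 246 245 245 245 245 245 245 245 245 245] [ 6  6  6  6 -7 -8 -6 -5 -5 -5 -5 -5 -5 -5 -5 -5 -5]
head [-65, 0] [ 47  46  51  77 118 141 147 148 148 147 147 147 147 147 147 147 147] [  5   7  -1 -37 -28  -6  -9 -10 -10  -9 -10 -10 -10  -9 -10  -9 -10]
head [-85, 0] [ 45  45  58  92 128 144 147 147 146 148 147 147 147 147 147 147 149] [  5  10 -17 -61 -22  -6 -10 -10 -10 -10 -10 -10 -10 -10 -10 -10 -10]
head [-105, 0] [ 44  49  71 110 134 145 147 146 145 145 146 146 146 146 147 147 146] [  9   3 -38 -53  -9  -8 -10 -10  -9 -10 -10 -10 -10 -10 -10  -9 -10]
head [-115, 0] [ 45  44  57  97 136 145 147 145 145 146 145 145 145 145 145 146 146] [  6   8   5  -4 -10 -10 -10 -10 -10 -10 -10 -10 -10 -10 -10 -10 -11]
```

Steel and rail edges run parallel along the whole leg, and the head edge agrees with the square to about 0.002 rad. I'll trim the residual tilt and let it settle.

Request:
carry_out --deltas '[-0.2,-0.2,0,0,0,0,1,0,0,0,0,0,0,1,0,0,0,0,0,0,1,0,0,0,0,0,0,1,0,0,0,0,0,0,1,0,0,0,0,0,0,1]'

```text
clock: 26.12
eef_pos: [604.3, 115.3, 48.8]
tool_rot: [-3.138, 0.005, 0.752]
force: [-22.7, -25.9, 23.6]
width: 13.4
gripper_force: 63.3
```

```bash
python3 st.py; python3 chk.py w8 | awk '{print}' | grep -E "15,|112|25,|105"
```

```text
26.125 [604.33 115.29  48.8 ] [-3.1382  0.0047  0.7516] [-22.74 -25.93  23.65] [-5.34  4.31  0.31] 13.442243827368276
rail [0, -35] [96 95 93 94 94 93 95 76 48 48 70 83 87 86 86 86 86] [ 10   9  12  11   9  10   9   7   2  40  97 112 114 112 112 115 115]
rail [0, -55] [94 95 94 92 92 91 92 93 83 52 60 81 88 87 86 86 86] [ 10  10  12  10  10  11  10  10   6  14  90 113 114 112 112 113 113]
rail [0, -75] [92 93 92 91 90 89 70 48 44 48 65 81 86 86 86 86 86] [ 10  11  10  10   9   9   8   3   1  21  88 112 114 113 112 112 113]
rail [0, -112] [90 91 90 90 89 88 88 89 89 74 61 74 86 86 85 85 85] [ 11   9  10  11  11  10  11  10   8   9  63 111 113 110 111 111 110]
head [-25, 0] [ 97  95  94  97 131 214 242 245 244 244 244 244 243 243 243 243 243] [12 10 11 13  3 -9 -6 -5 -5 -5 -6 -6 -5 -5 -6 -6 -6]
head [-105, 0] [ 45  50  77 115 140 146 146 146 147 146 146 147 146 146 146 146 146] [  8  -2 -47 -40  -4  -8 -10 -11 -10 -10 -10 -10 -10  -9 -10 -11 -10]
head [-115, 0] [ 43  45  69 113 140 147 146 146 146 146 145 145 145 146 145 146 146] [  6   6   2  -7 -10 -10  -9 -10 -10 -11 -10 -11 -10 -11 -10  -9  -9]
```

```bash
python3 -c "
from cell import ctrl
print(ctrl.finish_job())"
```

```text
the job is handed in; nothing more can be done
None
```

I swivelled the head to a right angle with the rail and seated the square on the deck. I handed the job in at about 26 s with the arm still gripping and pressing, at roughly 23 N on the rail and 26 N on the head; the square snagged once on the deck edge and was lifted clear, and the last wrist pictures measured it parallel to the rail edge and within about 0.002 rad of the head (the head-face contact itself was hidden from the camera).

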